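Fit the keyed tube head to the mixer drive and lock it

ROBOT

A 7-joint arm with a two-finger parallel gripper is mounted at the origin on a cart in front of the work surface, level with it; the furniture and walls round the work are solid. World frame = base frame: x ahead of the robot, y to its left, z up, the work surface at z = 0. Lengths are in m, angles in rad, forces in N, time in s.
With the tool pointing down it reaches from about 0.425 to 0.925 m from the base axis. Payload 6.8 kg.
Tool frame: the origin (TCP) lies on the centre line of the jaws, within the pads' length; the fingertips stand 14 mm ahead of it and the grasp point (between the pads) lies 5 mm behind it; z points along the fingers, y is the line along which they close (so a half turn about z gives the same grasp; the last joint's range is limited). The gripper opens to 85 mm and grips with 20 to 120 N. Pads are 22 mm wide; open, the fingers measure 114 mm over their backs; the gripper's body (76 mm by 85 mm) begins 54 mm behind the grasp point. The pads swing forward as they close: fully open they stand 13 mm farther back than shut.
Start: joints at [-1.249, 0.477, 0.022, 1.555, -0.011, 1.109, -0.083], TCP at [0.281, 0.614, 0.245] pointing down, gripper open.
Joint ranges: [-2.96, 2.96], [-0.34, 2.1], [-1.41, 1.46], [0.24, 2.44], [-1.37, 4.51], [0.17, 1.92], [-2.96, 2.96]. Speed limits (rad/s): [2.39, 2.39, 3.14, 3.14, 3.14, 3.14, 3.14].

INTERFACE

Orientations are given as a unit quaternion [w, x, y, z].
In Python, from station import bot gives the robot as it stands. The module is installed in compiled form; this text tells all that it offers.
- The arm moves only by the tool drive_tool, never from a script. Its argument "commands" is a list of rows, each an object with "hand": the opening, from 0 (shut) to 1 (fully open); "translation": the shift along the world's x, y, z in mm, a list of three; "angular": the turn, a rotation vector about the world's x, y, z in rad, a list of three. In form: [{"hand": hand, "translation": [tx, ty, tz], "angular": [ax, ay, az]}, ...]. A call has 1 to 12 rows; each row is the pose to reach, as a shift and turn from the pose commanded when the call began; what a row does not reach only later rows make up. A row lasts 1/8 s, in which the tool goes at most 62.5 mm and 10.7 degrees, less where a joint would pass 70% of its speed; a pose out of reach is approached as far as the arm can. A call with a gripper value outside its range is refused whole. The fingers move at their own pace and stop on an object; "force" is the grip in N (left out, the last holds). Time passes only in rows, so rows that repeat a pose let the fingers close. It gives the time, the measured TCP pose, the force, the opening and the grip force at its end, in the units of the state.
- bot.get_obs(): the state, without advancing time (a new reading comes with each control period).
- bot.read_camera(name): name is "scene" or "top"; returns the picture (420x560x3 uint8, red, green, blue); there is no depth.
- bot.camera_model(name): a dict with "fx", "fy", "cx", "cy" (pixels), "view" (4x4, takes a point from world to camera coordinates). Camera axes: x right, y up, looking along -z (the intrinsics and any distortion apply to the point x, -y, -z); pixel columns grow to the right and rows downward; lengths in m; the calibration is good to about 2 mm. A picture is of the moment at which its call begins. camera_model takes no time and is no camera call.
- bot.hand_in(): hands the job in; it is judged then, once.
Trained networks look in the newest picture that a camera, given by its name, has taken for a name from the list of things; names that differ only in an ending like _2 or _b are one class to them, and where a whole thing is asked for, a point or a joint stands for the part that bears it (a point fixed in the world has none). Each returns a list of dicts, best first, with "score" (0 to 1); they miss things now and then, are a little off and sometimes report something else, mostly with a low value. They report only what shows in the picture. A call takes as long as a camera call.
- bot.find_in(camera, query): "position" ([column, row] in pixels, amid what is visible of it).
- bot.outline_of(camera, query): "pixels" (420x560 bool, what is visible of it) and "position" ([column, row] in pixels, amid what is visible of it).
The state is a dict: "t": time; "q": joint angles; "joint_vel": joint speeds; "joint_torque": joint torques, N m; "eef_pos": TCP position; "tool_rot": TCP orientation; "contact_force": force on the tool from outside, world axes, zero at the start; "torque": the same for the moment, N m; "gripper_width": opening from 0.0 (shut) to 1.0 (fully open); "grasp_force": force on a finger pad.
Only numpy, scipy, OpenCV 4.12 (cv2) and the standard library are available. Lean on these libraries where they do the work, as an engineer would, in place of code of your own. Each camera call takes 0.05 s, during which the arm holds its last target. There are 200 camera calls.

TASK

Take the tube head from its parking stand and fit it to the mixer's drive unit: put its stub in the drive bore and, with the locking lever still open, turn the head until its keys find the slots and it drops fully home, its flange resting on the hub. Then let go of it and swing the locking lever all the way shut over the flange, and leave the other things on the bench where they are.

Things in the scene. Friction and masses are not known exactly. Their poses are not given: they have to be found in the camera images.
- tube_head: loose tube head, 175 to 325 g; origin on its axis at the underside of its flange, z up; same after half a turn. Flange: aluminium disc, radius 36 mm, z 0 to 6 mm. Below it a round stub, radius 8 mm, to z -24 mm, tip tapered. On the stub two keys, one each side, along the head's +x and -x, reaching 13 mm from the axis, 5 mm wide, z 0 to -12 mm
- head_grip (a point): where to grip the head, 38 mm above its origin, axes as the head's: on the flange stands a white block with two tube holes, 44 mm along x, 30 mm along y, z 6 to 48 mm. Grip across the 30 mm (fingers close along the head's y). Keep the fingertips 13 mm or more above the flange's top so that they pass over the open lever
- stand: fixed grey parking stand, 84 x 84 x 45 mm, origin under its centre; a round hole, 30 mm wide, in its top holds the head's stub loosely, at any yaw; the head's flange rests on its top, 45 mm above the bench. Lift the head 30 mm to clear it
- drive_unit: fixed white mixer drive, 100 mm (x) by 160 mm (y), 55 mm tall, origin under its centre, black controls on its front (-x). A steel hub with the drive bore stands in its top at y +35 mm, the locking lever's pivot is at y -29 mm
- bore (a point): centre of the bore's mouth on the hub's top face, 65 mm above the bench; axes as the drive unit's, not the slots'. Hub radius 18.5 mm, bore radius 9.5 mm, deeper than the stub, with two key slots, one each side, 7.5 mm wide, reaching 15 mm from the axis. Their line is not reported: fixed for the run, within 0.6 rad either side of the unit's x axis; it can be seen from above, or felt
- bore_ride (a point): on the bore's axis, 12 mm above its mouth: where the head's origin stays while its keys ride on the hub outside the slots. When the head's x axis comes within about 0.1 rad of the slot line (either way round) it can go down these 12 mm, until its flange lies on the hub
- lock_lever (a joint): flat steel locking lever, rad: 0 shut (nose points at the bore, over the flange's edge), 1.35 fully open; starts 1.05 to 1.3 open; opens counter-clockwise from above, stays where left (friction 0.04 N m). 6 mm thick, underside 74 mm above the bench; nose 34 mm long, 14 mm wide: passes 3 mm over a flange that is home, is blocked by one that is not
- lever_pivot (a point): on the lever's vertical pivot, 74 mm above the bench, 64 mm from the bore's axis in the drive unit's -y direction; axes as the drive unit's
- lever_grip (a point): on the axis of the lever's black upright handle pin, 14 mm diameter, standing 80 to 114 mm above the bench; this point is 104 mm above the bench and 60 mm from the pivot, on the far side from the nose. Shut, it lies in the unit's -y direction from the pivot; open, nearly in +x
- tube_violet: bystander: capped sample tube, 16 x 80 mm, lying at the front right
- tube_green: bystander: capped sample tube, 16 x 80 mm, lying at the front left
- marker_black: bystander: marker pen, 136 mm, lying to the right of the drive unit
- stain_jar_a: bystander: glass staining jar with black lid, 67 mm wide, 114 mm tall, standing at the back right
- buffer_bottle: bystander: dropper bottle, 25 mm wide, 75 mm tall, standing behind the stand and the drive unit

How it is judged:
By the outcome, as a careful person would: the job done as asked, in the order asked, and still so for the second after the job is handed in, with the robot touching nothing.
It also fails if it takes over 54 s, if anything falls off the work surface, if the arm or the gripper's body presses on something with over 40 N, if the wrist force passes 120 N, or if a joint passes its speed limit or range.

## Working session

There is one attempt and no reset: what is moved stays moved. The work goes in short steps, Python scripts to look and compute and a tool call to move; the robot and the scene stay as the last step left them, time stands still between calls to the robot, and variables do not carry over. Pictures are saved under pics/ and viewed, at most 10 in all, crops included, and the job is handed in when it is done.

Besides the shell and the picture viewer there is one more tool, called after ">>>" as name(argument=value, ...) on one line, values as JSON. drive_tool: Moves the arm, as the interface text tells. Its arguments: {"type":"object","properties":{"commands":{"type":"array","items":{"type":"object","properties":{"hand":{"type":"number"},"translation":{"type":"array","items":{"type":"number"}},"angular":{"type":"array","items":{"type":"number"}}}}},"force":{"type":"number"}},"required":["commands"]}

```bash
mkdir -p pics; cat > h.py <<'E'
import numpy as np, cv2
from station import bot
def P(c,u,v,z):
    m=bot.camera_model(c); V=np.array(m["view"]); R,t=V[:3,:3],V[:3,3]
    d=R.T@np.array([(u-m["cx"])/m["fx"],-(v-m["cy"])/m["fy"],-1.]); o=-R.T@t
    return o+d*(z-o[2])/d[2]
def ray(c,u,v):
    a=P(c,u,v,0); b=P(c,u,v,.1); d=(b-a)/np.linalg.norm(b-a); return a,d
def tri(p1,p2):
    A=np.zeros((3,3));b=np.zeros(3);rs=[ray("scene",*p1),ray("top",*p2)]
    for o,d in rs:
        M=np.eye(3)-np.outer(d,d);A+=M;b+=M@o
    x=np.linalg.solve(A,b); return x,max(np.linalg.norm((np.eye(3)-np.outer(d,d))@(x-o)) for o,d in rs)
def proj(c,X):
    m=bot.camera_model(c); V=np.array(m["view"]); p=V[:3,:3]@np.array(X)+V[:3,3]
    return m["cx"]+m["fx"]*p[0]/-p[2], m["cy"]-m["fy"]*p[1]/-p[2]
def save(c,name):
    im=bot.read_camera(c)[:,:,::-1]; cv2.imwrite(f"pics/{name}.png",im); return im
E
python3 - <<'E'
from h import *
o=bot.get_obs(); print(o["t"],o["eef_pos"],o["tool_rot"],o["gripper_width"])
for c in("scene","top"):
    save(c,c+"0"); m=bot.camera_model(c); print(c,{k:(v if k!="view" else np.round(v,3).tolist()) for k,v in m.items()})
    for n in("tube_head","stand","drive_unit","lock_lever","buffer_bottle","stain_jar_a"):
        r=bot.outline_of(c,n)
        for x in r[:2]: 
            v,u=np.nonzero(x["pixels"]); print(n,round(x["score"],2),np.round(x["position"]),len(u),u.min(),u.max(),v.min(),v.max())
E
```

```text
0.0 [0.28104724 0.61307561 0.24432689] [-1.32029572e-04  2.13247024e-01  9.76997885e-01 -9.06569541e-04] 1.0016994780668524
scene {'fx': 391.64339814084985, 'fy': 391.64339814084985, 'cx': 280.4839157873639, 'cy': 207.4798181548757, 'view': [[0.713, -0.701, -0.009, -0.353], [0.471, 0.47, 0.747, -0.315], [-0.519, -0.537, 0.665, -0.657], [0.0, 0.0, 0.0, 1.0]]}
tube_head 0.96 [235. 182.] 644 220 247 165 195
stand 0.63 [233. 200.] 672 214 255 176 212
drive_unit 0.85 [296. 244.] 2093 270 352 215 278
lock_lever 0.73 [334. 233.] 306 311 354 216 247
buffer_bottle 0.77 [286. 193.] 191 279 288 180 203
top {'fx': 470.8351866290961, 'fy': 470.8351866290961, 'cx': 281.9902050490315, 'cy': 210.66073147275958, 'view': [[-0.024, -1.0, -0.013, 0.015], [0.999, -0.025, 0.049, -0.497], [-0.049, -0.012, 0.999, -0.946], [0.0, 0.0, 0.0, 1.0]]}
tube_head 0.64 [185. 202.] 1078 167 203 184 220
stand 0.84 [197. 211.] 989 159 213 176 228
drive_unit 0.61 [330. 202.] 4232 281 371 162 237
drive_unit 0.35 [190. 275.] 220 172 205 266 282
lock_lever 0.72 [345. 193.] 423 335 355 162 215
buffer_bottle 0.45 [234. 159.] 148 226 239 152 165
buffer_bottle 0.43 [200. 205.] 892 160 214 177 228
stain_jar_a 0.96 [410. 134.] 1260 386 431 113 156
stain_jar_a 0.55 [185. 201.] 1039 167 202 184 220
```

View pics/scene0.png

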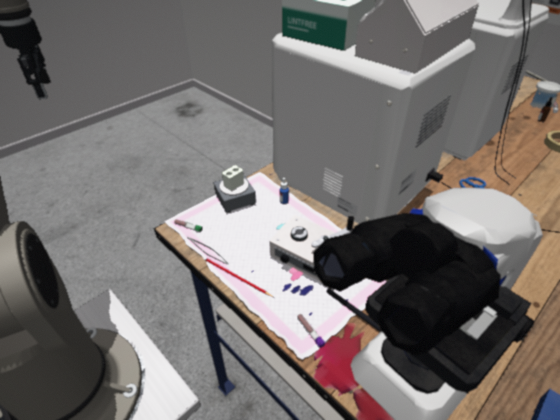

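View pics/top0.png

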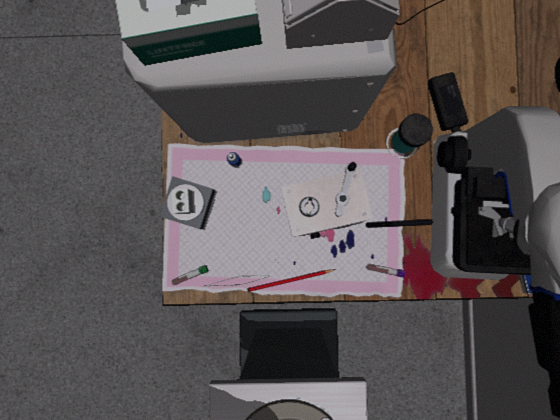

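Scene: head on its stand near (233,183), drive hub near (299,233), lever handle near (350,222), partly hidden by the microscope. Top: head (185,202), hub (309,206), lever from the nose near (341,213) to the pin (351,167). I'll enlarge these for precision.

```bash
python3 - <<'E'
from h import *
t=cv2.imread("pics/top0.png"); s=cv2.imread("pics/scene0.png")
def z(im,x0,y0,w,h,k):
    c=cv2.resize(im[y0:y0+h,x0:x0+w],None,fx=k,fy=k,interpolation=cv2.INTER_CUBIC)
    for i in range(0,w,10): cv2.putText(c,str(x0+i),(i*k,8),0,.3,(0,0,255)); cv2.line(c,(i*k,10),(i*k,16),(0,0,255))
    for i in range(0,h,10): cv2.putText(c,str(y0+i),(0,i*k+4),0,.3,(0,0,255)); cv2.line(c,(20,i*k),(26,i*k),(0,0,255))
    return c
cv2.imwrite("pics/zt.png",np.vstack([z(t,280,155,95,85,8)[:,:760]]))
a=z(t,155,170,65,65,6); b=z(s,205,160,65,65,6)
cv2.imwrite("pics/zh.png",np.hstack([a,b]))
cv2.imwrite("pics/zs.png",z(s,265,205,95,75,8))
E
```

```text
(no output)
```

View pics/zt.png

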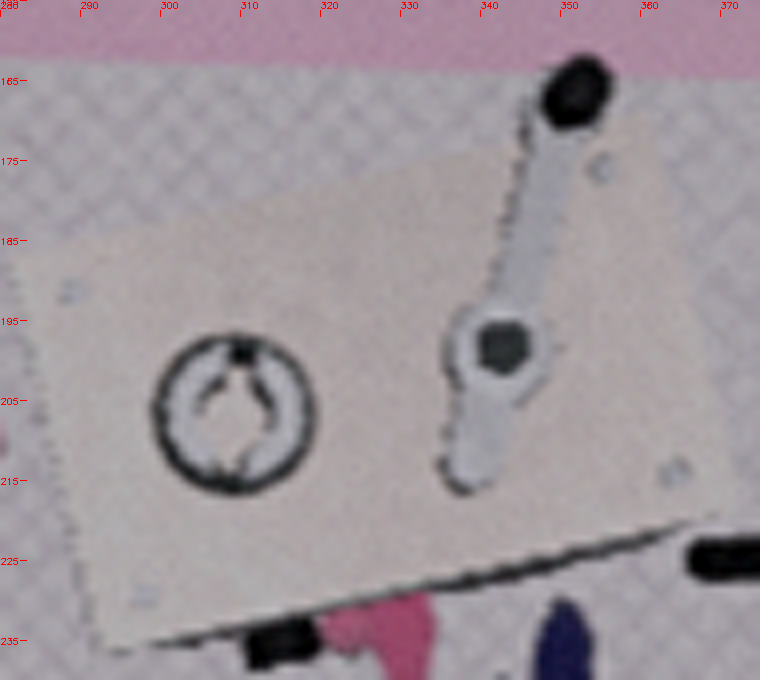

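View pics/zh.png

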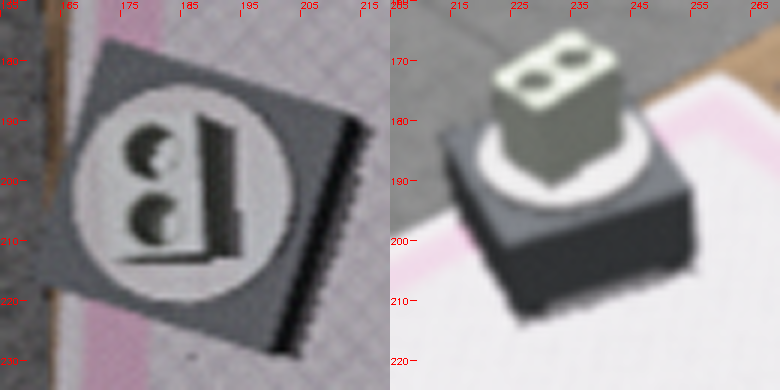

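View pics/zs.png

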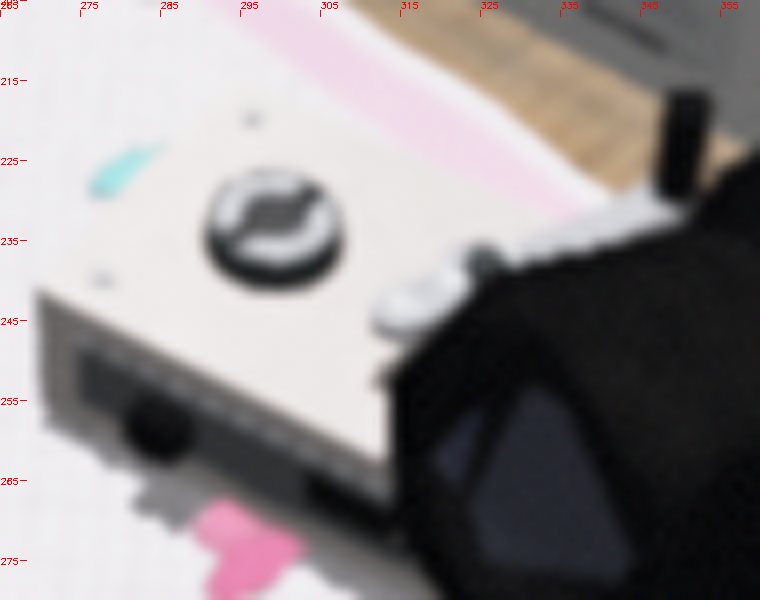

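Crops show: top – hub centre about (308.8,206.3), slot notches near (309.7,198.5) and (308.2,213.3), pivot (342.4,197.9), pin top (351.6,166.1), flange centre (185.1,201.8); scene – hub ellipse about (299,232), block top centre about (232.6,171.5), pin top (350.5,217). Now the geometry.

```bash
cat > g.py <<'E'
from h import *
f=lambda x0,y0,k,x,y:(x0+(x+.5)/k-.5,y0+(y+.5)/k-.5)
T=lambda x,y:f(280,155,8,x,y); S=lambda x,y:f(265,205,8,x,y); TH=lambda x,y:f(155,170,6,x,y); SH=lambda x,y:f(205,160,6,x-390,y)
pr=lambda n,v:print(n,np.round(v,4))
if __name__=="__main__":
    for n,s,t in [("hub",S(273,213),T(234,414)),("pin top",S(688,96),T(577,92)),("pivot",S(486,262),T(503,347)),
      ("hole1",SH(534,80),TH(150,150)),("hole2",SH(574,58),TH(152,220)),("flange",SH(562,155),TH(183,193)),
      ("nose",S(392,320),T(465,485))]:
        x,e=tri(s,t); pr(n,[*x,e])
    pr("hub top",P("top",*T(234,414),.065)); pr("hub sc",P("scene",*S(273,213),.065))
    pr("pin top",P("top",*T(577,92),.114)); pr("pin sc",P("scene",*S(688,96),.114))
    pr("pivot top",P("top",*T(503,347),.08))
    pr("flange top",P("top",*TH(183,193),.051)); pr("fl sc",P("scene",*SH(562,155),.051))
    for nm,c,F,a,b in[("slot top","top",T,(228,470),(241,353)),("slot sc","scene",S,(238,245),(312,190))]:
        d=P(c,*F(*b),.065)-P(c,*F(*a),.065); print(nm,np.arctan2(d[1],d[0]),np.linalg.norm(d))
    for nm,c,F,a,b in[("holes top","top",TH,(150,220),(150,150)),("holes sc","scene",SH,(534,80),(574,58)),
      ("block long edge sc","scene",SH,(538,110),(619,62)),("block short edge sc","scene",SH,(538,110),(494,78))]:
        d=P(c,*F(*b),.093)-P(c,*F(*a),.093); print(nm,np.arctan2(d[1],d[0]),np.linalg.norm(d))
    for nm,a,b in[("stand edge",(105,38),(370,125)),("unitfront",(100,652),(690,520))]:
        F=TH if nm[0]=="s" else T; z=.045 if nm[0]=="s" else .055
        d=P("top",*F(*b),z)-P("top",*F(*a),z); print(nm,np.arctan2(d[1],d[0]),np.linalg.norm(d))
E
python3 g.py
```

```text
hub [ 0.5017 -0.0495  0.0678  0.0006]
pin top [ 0.571  -0.1279  0.1168  0.0017]
pivot [ 5.149e-01 -1.122e-01  8.510e-02  5.000e-04]
hole1 [0.5224 0.2007 0.0822 0.0081]
hole2 [0.5113 0.1838 0.108  0.0084]
flange [5.171e-01 1.927e-01 4.950e-02 3.000e-04]
nose [ 0.4844 -0.1044  0.0803  0.0027]
hub top [ 0.5015 -0.0492  0.065 ]
hub sc [ 0.5042 -0.048   0.065 ]
pin top [ 0.5702 -0.1271  0.114 ]
pin sc [ 0.575  -0.1273  0.114 ]
pivot top [ 0.5149 -0.1124  0.08  ]
flange top [0.5172 0.1922 0.051 ]
fl sc [0.5158 0.1914 0.051 ]
slot top -0.13715577883673608 0.028340630463857732
slot sc 0.008680781507644243 0.02937858317297445
holes top -0.013392249403098704 0.021875226757517054
holes sc 0.006876356632773693 0.02133105091104053
block long edge sc 0.03913410287244057 0.04433383259332206
block short edge sc 1.5414592595516765 0.029735107412489088
stand edge -1.9128426092734698 0.09238668015327636
unitfront -1.3749444459047557 0.14644718558958542
```

Heights agree with the text (hub 65–68 mm, pin top 114–117, flange 50). Head at (0.517, 0.192), yaw ≈ 0.01; bore at (0.502, -0.049); unit yaw ≈ 0.2; slots ≈ -0.14…0.01 in world; lever ≈ 1.1 open. Moving over the head.

>>> drive_tool(commands=[{"hand":1,"translation":[29,-52,0],"angular":[0,0,0.05]},{"hand":1,"translation":[59,-105,0],"angular":[0,0,0.11]},{"hand":1,"translation":[88,-158,0],"angular":[0,0,0.16]},{"hand":1,"translation":[118,-210,0],"angular":[0,0,0.22]},{"hand":1,"translation":[147,-263,0],"angular":[0,0,0.27]},{"hand":1,"translation":[177,-316,-10],"angular":[0,0,0.33]},{"hand":1,"translation":[206,-368,-20],"angular":[0,0,0.38]},{"hand":1,"translation":[236,-421,-40],"angular":[0,0,0.438]},{"hand":1,"translation":[236,-421,-70],"angular":[0,0,0.438]},{"hand":1,"translation":[236,-421,-90],"angular":[0,0,0.438]},{"hand":1,"translation":[236,-421,-100],"angular":[0,0,0.438]},{"hand":1,"translation":[236,-421,-100],"angular":[0,0,0.438]}])

```text
t: 2.2
eef_pos: [0.5171, 0.1928, 0.1451]
tool_rot: [-0.0, -0.004, 1.0, -0.0]
contact_force: [0.4, 0.3, 0.3]
gripper_width: 0.995
grasp_force: 0.0
```

>>> drive_tool(commands=[{"hand":1,"translation":[0,0,-30],"angular":[0,0,0]},{"hand":1,"translation":[0,0,-54],"angular":[0,0,0]},{"hand":1,"translation":[0,0,-64],"angular":[0,0,0]},{"hand":0.2,"translation":[0,0,-64],"angular":[0,0,0]},{"hand":0.2,"translation":[0,0,-64],"angular":[0,0,0]},{"hand":0.2,"translation":[0,0,-64],"angular":[0,0,0]},{"hand":0.2,"translation":[0,0,-64],"angular":[0,0,0]},{"hand":0.2,"translation":[0,0,-64],"angular":[0,0,0]},{"hand":0.2,"translation":[0,0,-64],"angular":[0,0,0]}], force=60)

```text
t: 3.32
eef_pos: [0.5181, 0.1929, 0.0825]
tool_rot: [0.001, -0.004, 1.0, 0.0]
contact_force: [-1.2, -0.3, 6.3]
gripper_width: 0.34
grasp_force: 60.5
```

>>> drive_tool(commands=[{"hand":0.2,"translation":[0,0,20],"angular":[0,0,0]},{"hand":0.2,"translation":[0,0,50],"angular":[0,0,0]},{"hand":0.2,"translation":[0,0,80],"angular":[0,0,0]},{"hand":0.2,"translation":[-3,-40,80],"angular":[0,0,0]},{"hand":0.2,"translation":[-6,-90,80],"angular":[0,0,0]},{"hand":0.2,"translation":[-9,-140,80],"angular":[0,0,0]},{"hand":0.2,"translation":[-12,-190,80],"angular":[0,0,0]},{"hand":0.2,"translation":[-15,-225,80],"angular":[0,0,0]},{"hand":0.2,"translation":[-15,-242,80],"angular":[0,0,0]},{"hand":0.2,"translation":[-15,-242,80],"angular":[0,0,0]}])

```text
t: 4.58
eef_pos: [0.5023, -0.0498, 0.1613]
tool_rot: [0.0, -0.003, 1.0, 0.0]
contact_force: [0.0, 0.5, -2.9]
gripper_width: 0.342
grasp_force: 59.6
```

```bash
python3 - <<'E'
from h import *
o=bot.get_obs(); print(o["t"],np.round(o["eef_pos"],4),np.round(o["tool_rot"],4),o["contact_force"],o["gripper_width"],o["grasp_force"])
a=save("scene","s1")[160:280,240:360]; b=save("top","t1")[150:250,255:375]
A=cv2.resize(a,None,fx=4.8,fy=4.8,interpolation=2); cv2.imwrite("pics/s1z.png",A)
E
```

```text
4.575 [ 0.5023 -0.0498  0.1613] [ 0.     -0.0033  1.      0.    ] [ 0.03665528  0.50833274 -2.92623945] 0.3419778253914869 59.643470495939255
```

View pics/s1z.png

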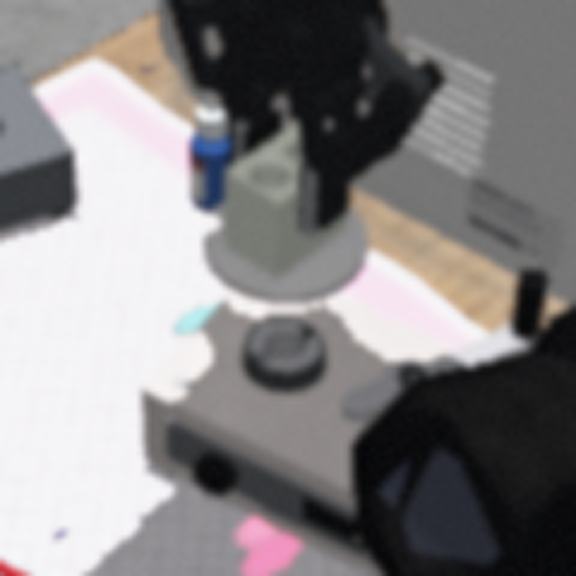

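The head is held upright above the unit, flange near crop (287,245), hub at (285,350), and the lever open. Lowering the stub.

>>> drive_tool(commands=[{"hand":0.2,"translation":[0.5,0.8,-15],"angular":[0,0,0]},{"hand":0.2,"translation":[0.5,0.8,-25],"angular":[0,0,0]},{"hand":0.2,"translation":[0.5,0.8,-30],"angular":[0,0,0]},{"hand":0.2,"translation":[0.5,0.8,-35],"angular":[0,0,0]},{"hand":0.2,"translation":[0.5,0.8,-38],"angular":[0,0,0]},{"hand":0.2,"translation":[0.5,0.8,-41],"angular":[0,0,0]},{"hand":0.2,"translation":[0.5,0.8,-41],"angular":[0,0,0]}])

```text
t: 5.55
eef_pos: [0.5029, -0.049, 0.1203]
tool_rot: [0.0, -0.004, 1.0, -0.0]
contact_force: [-0.1, -2.5, -4.2]
gripper_width: 0.34
grasp_force: 59.5
```

>>> drive_tool(commands=[{"hand":0.2,"translation":[0,-0.6,-2],"angular":[0,0,0]},{"hand":0.2,"translation":[0,-0.6,-4],"angular":[0,0,0]},{"hand":0.2,"translation":[0,-0.6,-6],"angular":[0,0,0]},{"hand":0.2,"translation":[0,-0.6,-7],"angular":[0,0,0]},{"hand":0.2,"translation":[0,-0.6,-7],"angular":[0,0,0]}])

```text
t: 6.18
eef_pos: [0.503, -0.0492, 0.1138]
tool_rot: [0.0, -0.004, 1.0, 0.0]
contact_force: [-2.1, -1.8, 5.3]
gripper_width: 0.343
grasp_force: 60.7
```

>>> drive_tool(commands=[{"hand":0.2,"translation":[-0.4,-0.3,-1],"angular":[0,0,-0.04]},{"hand":0.2,"translation":[-0.4,-0.3,-1],"angular":[0,0,-0.08]},{"hand":0.2,"translation":[-0.4,-0.3,-1.5],"angular":[0,0,-0.08]}])

```text
t: 6.55
eef_pos: [0.5027, -0.0499, 0.112]
tool_rot: [0.0, 0.036, 0.999, -0.0]
contact_force: [-0.4, -2.6, 0.1]
gripper_width: 0.337
grasp_force: 59.8
```

>>> drive_tool(commands=[{"hand":0.2,"translation":[0,0.2,-2],"angular":[0,0,-0.02]},{"hand":0.2,"translation":[0,0.2,-4],"angular":[0,0,-0.04]},{"hand":0.2,"translation":[0,0.2,-6],"angular":[0,0,-0.04]},{"hand":0.2,"translation":[0,0.2,-8],"angular":[0,0,-0.04]},{"hand":0.2,"translation":[0,0.2,-8],"angular":[0,0,-0.04]}])

```text
t: 7.18
eef_pos: [0.5021, -0.0497, 0.1034]
tool_rot: [-0.0, 0.056, 0.998, -0.0]
contact_force: [-0.3, -5.1, -4.1]
gripper_width: 0.336
grasp_force: 59.5
```

>>> drive_tool(commands=[{"hand":0.2,"translation":[0,-0.5,-1],"angular":[0,0,0]},{"hand":0.2,"translation":[0,-0.5,-2],"angular":[0,0,0]},{"hand":0.2,"translation":[0,-0.5,-2.5],"angular":[0,0,0]},{"hand":0.2,"translation":[0,-0.5,-2.5],"angular":[0,0,0]}])

```text
t: 7.68
eef_pos: [0.5023, -0.0498, 0.1024]
tool_rot: [-0.0, 0.056, 0.998, 0.0]
contact_force: [-5.5, -3.9, 13.6]
gripper_width: 0.338
grasp_force: 61.9
```

Seated (z matches home height within 0.1 mm, with upward reaction). Relieve, release, lift.

>>> drive_tool(commands=[{"hand":0.2,"translation":[0.3,0.2,1],"angular":[0,0,0]},{"hand":0.65,"translation":[0.3,0.2,1],"angular":[0,0,0]},{"hand":0.65,"translation":[0.3,0.2,1],"angular":[0,0,0]},{"hand":0.65,"translation":[0.3,0.2,1],"angular":[0,0,0]},{"hand":0.65,"translation":[0,0,8],"angular":[0,0,0]},{"hand":0.65,"translation":[0,0,30],"angular":[0,0,0]},{"hand":0.65,"translation":[0,0,60],"angular":[0,0,0]},{"hand":0.65,"translation":[35,-39,60],"angular":[0,0,-0.08]},{"hand":0.65,"translation":[69,-78,60],"angular":[0,0,-0.15]},{"hand":0.65,"translation":[69,-78,60],"angular":[0,0,-0.15]}])

```text
t: 8.93
eef_pos: [0.5733, -0.1315, 0.1621]
tool_rot: [0.001, 0.133, 0.991, -0.001]
contact_force: [-0.4, 0.4, 0.0]
gripper_width: 0.649
grasp_force: 0.0
```

```bash
python3 - <<'E'
from h import *
o=bot.get_obs(); print(o["t"],np.round(o["eef_pos"],4),np.round(o["tool_rot"],4),np.round(o["q"],2),o["contact_force"],o["gripper_width"])
k=4.5
a=cv2.resize(save("scene","s2")[170:290,250:370],None,fx=3.3,fy=3.3,interpolation=2); b=cv2.resize(save("top","t2")[140:260,265:385],None,fx=3.3,fy=3.3,interpolation=2)
cv2.imwrite("pics/z2.png",np.hstack([a,b]))
E
```

```text
8.925 [ 0.5733 -0.1315  0.1621] [ 0.0014  0.133   0.9911 -0.001 ] [-0.09  0.43  0.27  1.86 -0.15  0.86  1.56] [-0.3739908   0.41855526  0.01718124] 0.6485952412731937
```

View pics/z2.png

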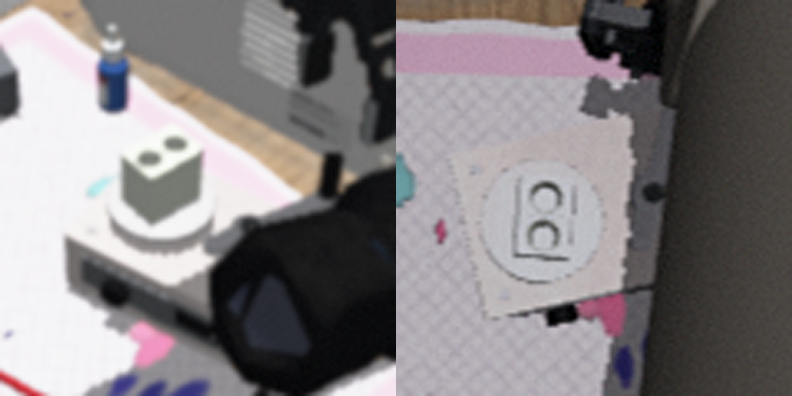

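The head sits flat on the hub, flange close above the unit (crop 160,215; top 543,220) and nose clear of it; gripper is above the pin. Descending around the pin with a loose cage.

>>> drive_tool(commands=[{"hand":0.65,"translation":[-2,4,-10],"angular":[0,0,0]},{"hand":0.65,"translation":[-2,4,-35],"angular":[0,0,0]},{"hand":0.65,"translation":[-2,4,-55],"angular":[0,0,0]},{"hand":0.65,"translation":[-2,4,-62],"angular":[0,0,0]},{"hand":0.3,"translation":[-2,4,-62],"angular":[0,0,0]},{"hand":0.3,"translation":[-2,4,-62],"angular":[0,0,0]},{"hand":0.3,"translation":[-2,4,-62],"angular":[0,0,0]}], force=20)

```text
t: 9.9
eef_pos: [0.5698, -0.1238, 0.1001]
tool_rot: [0.001, 0.131, 0.991, 0.0]
contact_force: [-0.1, -0.3, 0.9]
gripper_width: 0.301
grasp_force: 0.0
```

```bash
python3 - <<'E'
from h import *
o=bot.get_obs(); p=o["eef_pos"]; print(np.round(p,4),o["contact_force"],o["gripper_width"],o["grasp_force"])
piv=np.array([.5153,-.1122]); 
for a in np.arange(0,1.31,.1):
    t=-.262-a; print(round(a,2),np.round(1000*(piv+.06*np.array([np.cos(t),np.sin(t)])-p[:2]),1))
E
```

```text
[ 0.5698 -0.1238  0.1001] [-0.14279351 -0.26944312  0.93430705] 0.30117466501374446 0.0
0.0 [ 3.4 -3.9]
0.1 [ 1.6 -9.6]
0.2 [ -0.8 -15.1]
0.3 [ -3.8 -20.3]
0.4 [ -7.2 -25.2]
0.5 [-11.1 -29.8]
0.6 [-15.5 -33.9]
0.7 [-20.2 -37.6]
0.8 [-25.3 -40.8]
0.9 [-30.7 -43.4]
1.0 [-36.3 -45.5]
1.1 [-42.1 -47.1]
1.2 [-48. -48.]
1.3 [-54.  -48.4]
```

>>> drive_tool(commands=[{"hand":0.3,"translation":[2.5,-4,0],"angular":[0,0,0]},{"hand":0.3,"translation":[1.6,-9.6,0],"angular":[0,0,-0.1]},{"hand":0.3,"translation":[-0.8,-15.1,0],"angular":[0,0,-0.2]},{"hand":0.3,"translation":[-3.8,-20.3,0],"angular":[0,0,-0.3]},{"hand":0.3,"translation":[-7.2,-25.2,0],"angular":[0,0,-0.4]},{"hand":0.3,"translation":[-11.1,-29.8,0],"angular":[0,0,-0.5]},{"hand":0.3,"translation":[-15.5,-33.9,0],"angular":[0,0,-0.6]},{"hand":0.3,"translation":[-20.2,-37.6,0],"angular":[0,0,-0.7]},{"hand":0.3,"translation":[-25.3,-40.8,0],"angular":[0,0,-0.8]},{"hand":0.3,"translation":[-30.7,-43.4,0],"angular":[0,0,-0.9]},{"hand":0.3,"translation":[-36.3,-45.5,0],"angular":[0,0,-1.0]},{"hand":0.3,"translation":[-36.3,-45.5,0],"angular":[0,0,-1.0]}])

```text
t: 11.4
eef_pos: [0.5331, -0.1698, 0.0996]
tool_rot: [0.0, 0.59, 0.808, -0.0]
contact_force: [0.1, 0.3, -0.3]
gripper_width: 0.298
grasp_force: 0.0
```

>>> drive_tool(commands=[{"hand":0.3,"translation":[-3,-0.9,0],"angular":[0,0,-0.05]},{"hand":0.3,"translation":[-5.8,-1.6,0],"angular":[0,0,-0.1]},{"hand":0.3,"translation":[-8.8,-2.1,0],"angular":[0,0,-0.1]},{"hand":0.3,"translation":[-11.7,-2.5,0],"angular":[0,0,-0.1]},{"hand":0.3,"translation":[-11.7,-2.5,0],"angular":[0,0,-0.1]}])

```text
t: 12.02
eef_pos: [0.5209, -0.1717, 0.0992]
tool_rot: [-0.0, 0.629, 0.777, -0.0]
contact_force: [-0.2, 0.2, 0.7]
gripper_width: 0.302
grasp_force: 0.0
```

>>> drive_tool(commands=[{"hand":0.3,"translation":[-1.5,-0.3,0],"angular":[0,0,0]},{"hand":0.3,"translation":[-3,-0.6,0],"angular":[0,0,0]},{"hand":0.3,"translation":[-3,-0.6,0],"angular":[0,0,0]}])

```text
t: 12.4
eef_pos: [0.5203, -0.1718, 0.0994]
tool_rot: [0.001, 0.629, 0.777, 0.001]
contact_force: [6.6, 1.5, -5.8]
gripper_width: 0.3
grasp_force: 3.3
```

>>> drive_tool(commands=[{"hand":0.3,"translation":[3,0.6,0],"angular":[0,0,0]},{"hand":0.4,"translation":[4,0.6,0],"angular":[0,0,0]},{"hand":0.4,"translation":[4,0.6,0],"angular":[0,0,0]},{"hand":0.4,"translation":[4,0.6,15],"angular":[0,0,0]},{"hand":0.4,"translation":[4,0.6,45],"angular":[0,0,0]},{"hand":0.4,"translation":[4,0.6,100],"angular":[0,0,0]},{"hand":0.4,"translation":[-5,60,150],"angular":[0,0,0]},{"hand":0.4,"translation":[-10,120,150],"angular":[0,0,0]},{"hand":0.4,"translation":[-15,180,150],"angular":[0,0,0]},{"hand":0.4,"translation":[-20,240,150],"angular":[0,0,0]},{"hand":0.4,"translation":[-25,300,150],"angular":[0,0,0]},{"hand":0.4,"translation":[-25,350,150],"angular":[0,0,0]}])

```text
t: 13.9
eef_pos: [0.4927, 0.1798, 0.2505]
tool_rot: [-0.0, 0.629, 0.777, 0.001]
contact_force: [1.1, -0.8, 0.9]
gripper_width: 0.4
grasp_force: 0.0
```

```bash
python3 - <<'E'
from h import *
o=bot.get_obs(); print(o["t"],np.round(o["eef_pos"],4),o["contact_force"])
save("scene","s3")
b=cv2.resize(save("top","t3")[145:245,275:375],None,fx=6,fy=6,interpolation=2)
cv2.imwrite("pics/z3.png",b)
E
```

```text
13.9 [0.4927 0.1798 0.2505] [ 1.08455371 -0.79928512  0.90183076]
```

View pics/z3.png

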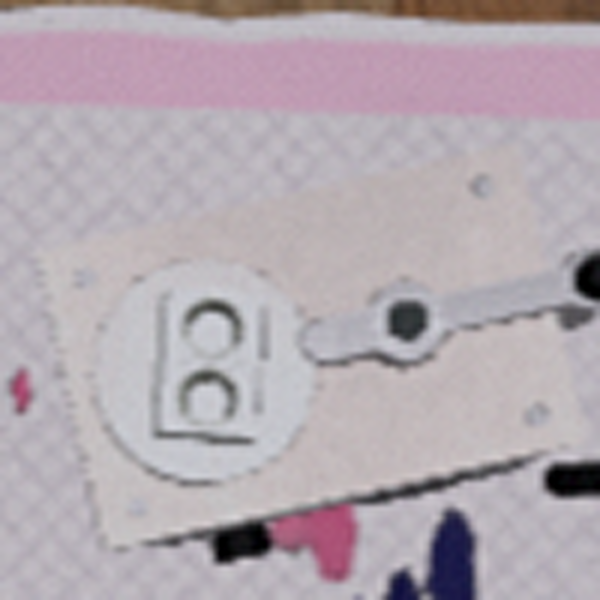

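The lever points at the bore axis (nose tip near (305,345), pivot (405,320), flange centre (207,372), all on one line) and its nose lies over the flange edge: shut.

```bash
python3 -c "
from station import bot
print(bot.hand_in())"
```

```text
the job is handed in; nothing more can be done
None
```

The tube head is seated fully home in the drive bore and released, the locking lever is swung shut over its flange, and the job was handed in at about 14 s with no sign that any bystander was touched; `hand_in` returned no verdict.

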